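# Slip the long carton under the sprung roller bail

### The arm

A 6-joint arm with a two-finger parallel gripper is mounted at the origin on the work surface; the furniture and walls round the work are solid. World frame = base frame: x ahead of the robot, y to its left, z up, the work surface at z = 0. Lengths are in m, angles in degrees, forces in N, time in s.
With the tool pointing down it reaches from about 0.325 to 0.85 m from the base axis. Payload 15.5 kg.
Tool frame: the origin (TCP) lies at the very end of the fingers, on their centre line; the grasp point (between the pads) lies arm.grip_depth behind it (arm.grip_depth is the distance from the TCP to the grasp point, in m); z points along the fingers, y is the line along which they close (so a half turn about z gives the same grasp; the last joint's range is limited). The gripper opens to 91 mm and grips with 3 to 60 N. Pads are 32 mm wide; open, the fingers measure 118 mm over their backs; the gripper's body (76 mm by 178 mm) begins 60 mm behind the grasp point.
Start: joints at [-74.914, 28.281, 77.091, -0, 74.628, -5.472], TCP at [0.219, -0.585, 0.214] pointing down, gripper open.
Joint ranges: [-166.48, 166.48], [-47.26, 123.95], [12.59, 153.08], [-70.14, 250.14], [6.76, 159.57], [-176.63, 176.63]. Speed limits (degrees/s): [108.29, 108.29, 147.25, 172.46, 172.46, 172.46].

### API

Orientations are given as a 3x3 rotation matrix whose columns are the frame's x, y, z axes.
In Python, from rig import arm gives the robot as it stands. Calls block until the motion is done:
- arm.move_to(position, orientation): joint-space move of the TCP to a pose.
- arm.move_l(position, orientation=None, feed=0.15): straight line of the TCP; orientation=None keeps the orientation; feed is the mean speed in m/s.
- arm.move_joints(angles): joint-space move.
- arm.grip(opening): finger opening in m; the grip force is fixed at half the most; returns when the fingers have stopped.
- arm.sleep(seconds).
- arm.solve_ik(position, orientation): joint angles nearest the present ones, or None.
- arm.snapshot(name): name is "scene" or "top" or "wrist"; returns the picture (480x640x3 uint8, red, green, blue); there is no depth.
- arm.get_calibration(name): a dict with "intrinsics" (3x3 intrinsics, pixels), "k1" (the pictures are not rectified: a ray, as slopes to the right and down, at radius r is drawn at 1 + k1 r^2 times it, then the intrinsics apply), "cam_to_world" (4x4, takes a point from camera to world coordinates). Camera axes: x right, y down, z forward; pixel columns grow to the right and rows downward; lengths in m; the calibration is good to about 2 mm. A picture is of the moment at which its call begins: read the wrist's pose just before it. get_calibration takes no time and is no camera call; for the wrist camera it gives the pose at the moment of the call.
A pose or a line that the arm cannot do raises arm.Unreachable and nothing moves.
- arm.sign_off(): hands the job in; it is judged then, once.
Readings, each from a call of its own:
- arm.current_t(): time.
- arm.current_joint_positions(): joint angles.
- arm.current_dq(): joint speeds.
- arm.current_tau(): joint torques, N m.
- arm.current_ee_pos(): TCP position.
- arm.current_tool_rot(): TCP orientation.
- arm.current_force(): force on the tool from outside, world axes, zero at the start.
- arm.current_torque(): the same for the moment, N m.
- arm.current_width(): finger opening in m.
- arm.current_grasp_force(): force on a finger pad.
Only numpy, scipy, OpenCV 4.12 (cv2) and the standard library are available. Lean on these libraries where they do the work, as an engineer would, in place of code of your own. Each camera call takes 0.05 s, during which the arm holds its last target. There are 200 camera calls.

### The job

The long brown carton is to be held down on the jig for labelling. Lay it flat in line with the jig's lane in front of the sprung roller bail, push it in under the roller so that its end lifts the bail back, slide it home to the blue end stop, and let go so that the roller bears down on it. Leave the tiny cube-shaped carton where it stands.

Things in the scene. Friction and masses are not known exactly. Their poses are not given: they have to be found in the camera images.
- long_carton: Long flat brown carton, 61 x 200 x 45 mm, 0.1-0.21 kg, the only long one, loose and flat on the bench left of the jig. Origin at the centre of its underside, y along its length, z up. Grip firmly (its weight off-centre turns it in a weak grip) from above across the 61 mm, about 40 mm behind its middle (away from the bail), to keep the gripper clear of the roller.
- jig: Fixed jig, 8 mm aluminium plate x -100..90, y -70..70 mm in its own frame. Origin on the lane's centre line at bench level, z up; +x = push-in direction, roughly world -y (robot's right). Lane y = 0 between yellow lines. Blue end stop, top 45 mm above the bench, face at x = 75 mm: a carton that is home has its middle at x = -25, its rear overhanging the plate.
- bail (a joint): Sprung U-shaped bail, hinged at jig x 55, z 18 mm, with a free-turning black roller (orange ends, radius 18 mm) across the lane: at rest (0) its axis is at jig x -5, z 56 mm. Grows (rad, max 1.3) as the roller goes up and back. 103 mm clear between its arms. The spring presses about 5 N; a carton pushed along +x with 5-10 N lifts it by itself. Reads about 0.28 on the carton.
- tiny_carton: Bystander, to be left alone: small cube-shaped brown carton, 61 x 60 x 50 mm, loose on the bench to the right of the jig, beyond its end stop; origin at the centre of its underside. Farther right stand red bins and a tall blue cabinet: lift the tool to 0.4 m before crossing there. A low black parts case stands at the left, behind the long carton.

How it is judged:
By the outcome, as a careful person would: the job done as asked, in the order asked, and still so for the second after the job is handed in, with the robot touching nothing.
It also fails if it takes over 45 s, if anything falls off the work surface, if the arm or the gripper's body presses on something with over 40 N, if the wrist force passes 120 N, or if a joint passes its speed limit or range.

## Working session

There is one attempt and no reset: what is moved stays moved. The work goes in short steps, each a Python script; the robot and the scene stay as the last script left them, time stands still between calls to the robot, and variables do not carry over. Pictures are saved under pics/ and viewed, at most 10 in all, crops included, and the job is handed in when it is done.

```bash
mkdir -p pics; ls; python3 - <<'E'
from rig import arm
import cv2
for n in ("scene","top"):
    im=arm.snapshot(n); cv2.imwrite(f"pics/{n}0.png",im[...,::-1])
    c=arm.get_calibration(n); print(n,c["intrinsics"].tolist(),c["k1"],c["cam_to_world"].round(3).tolist())
print(arm.grip_depth,arm.current_t())
E
```

```text
pics
scene [[573.1144265302419, 0.0, 324.1133405458034], [0.0, 573.1144265302419, 241.74009066970834], [0.0, 0.0, 1.0]] -0.1842088799294581 [[-0.605, -0.507, 0.613, -0.241], [-0.796, 0.372, -0.478, 0.497], [0.015, -0.777, -0.629, 0.761], [0.0, 0.0, 0.0, 1.0]]
top [[528.0916923304094, 0.0, 322.5088373520471], [0.0, 528.0916923304094, 234.59593217427795], [0.0, 0.0, 1.0]] -0.12196841468137168 [[0.024, -0.986, 0.166, 0.267], [-1.0, -0.022, 0.014, -0.061], [-0.01, -0.166, -0.986, 1.122], [0.0, 0.0, 0.0, 1.0]]
0.0188 0.1
```

View pics/top0.png

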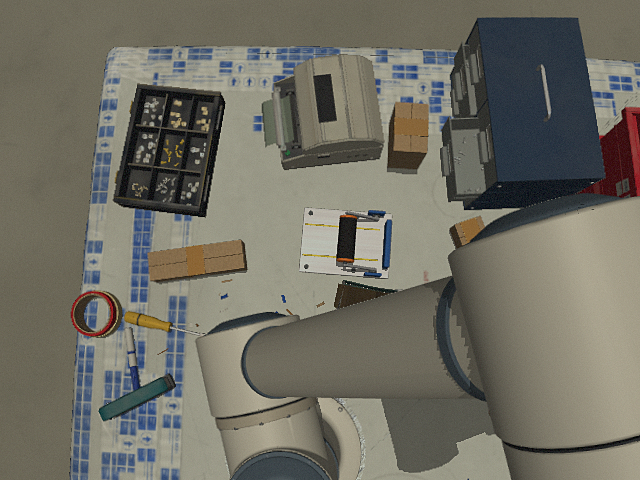

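View pics/scene0.png

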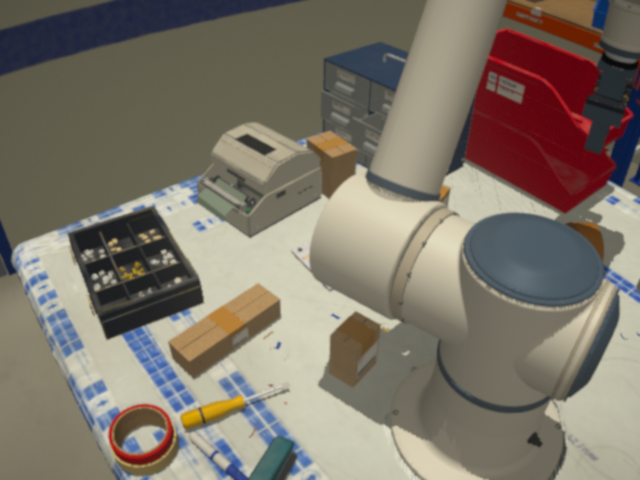

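```bash
cat > h.py <<'E'
from rig import arm
import numpy as np, cv2
def ray(px,c):
    K=c["intrinsics"]; D=np.array([c["k1"],0,0,0,0.])
    n=cv2.undistortPoints(np.array(px,float).reshape(-1,1,2),K,D).reshape(-1,2)
    M=c["cam_to_world"]; d=np.c_[n,np.ones(len(n))]@M[:3,:3].T
    return M[:3,3],d
def onplane(px,c,z):
    o,d=ray(px,c); return o+d*((z-o[2])/d[:,2])[:,None]
def rot(yaw):  # tool down, tool y axis at world yaw (deg)
    a=np.radians(yaw); y=np.array([np.cos(a),np.sin(a),0]); z=np.array([0,0,-1.]); return np.c_[np.cross(y,z),y,z]
def snap(n,name):
    c=arm.get_calibration(n); im=arm.snapshot(n)[...,::-1].copy(); cv2.imwrite(f"pics/{name}.png",im); return im,c
E
python3 - <<'E'
from h import *
c=arm.get_calibration("top")
P=onplane([[148,252],[245,240],[246,268],[152,282]],c,.045); print(P.round(3))
J=onplane([[303,207],[392,208],[390,278],[301,272]],c,.008); print(J.round(3))
print(onplane([[466,232]],c,.05).round(3))
m=P.mean(0); d=(P[1]+P[2]-P[0]-P[3])[:2]; yaw=np.degrees(np.arctan2(d[1],d[0]))
print(m,yaw,arm.current_tool_rot().round(2).tolist())
for s in(90,-90): print(s,arm.solve_ik(np.r_[m[:2],.3],rot(yaw+s)))
p=arm.current_ee_pos(); arm.move_l([p[0],p[1],.4],feed=.3)
q=[arm.solve_ik(np.r_[m[:2],.33],rot(yaw+s)) for s in(90,-90)]
q=min([k for k in q if k is not None],key=lambda k:abs(k[5])); print(np.round(q,1))
arm.move_joints(q)
snap("wrist","w1"); snap("top","top1"); print(arm.current_t())
E
```

```text
[[0.403 0.318 0.045]
 [0.433 0.114 0.045]
 [0.375 0.11  0.045]
 [0.34  0.305 0.045]]
[[ 0.514 -0.002  0.008]
 [ 0.516 -0.194  0.008]
 [ 0.364 -0.19   0.008]
 [ 0.373 -0.002  0.008]]
[[ 0.459 -0.343  0.05 ]]
[0.38773773 0.21178849 0.045     ] -80.81079355468232 [[0.94, 0.35, -0.0], [0.35, -0.94, 0.0], [0.0, -0.0, -1.0]]
90 [ 2.08912276e+01  8.27408323e+00  9.36087864e+01 -2.54444375e-14
  7.81171304e+01  1.17020212e+01]
-90 [ 2.08912276e+01  8.27408323e+00  9.36087864e+01 -2.54444375e-14
  7.81171304e+01 -1.68297979e+02]
[20.9  6.9 90.5 -0.  82.6 11.7]
3.8417
```

View pics/w1.png

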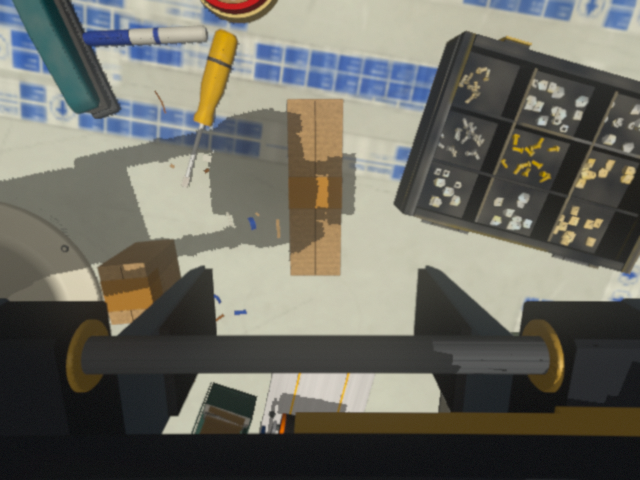

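View pics/top1.png

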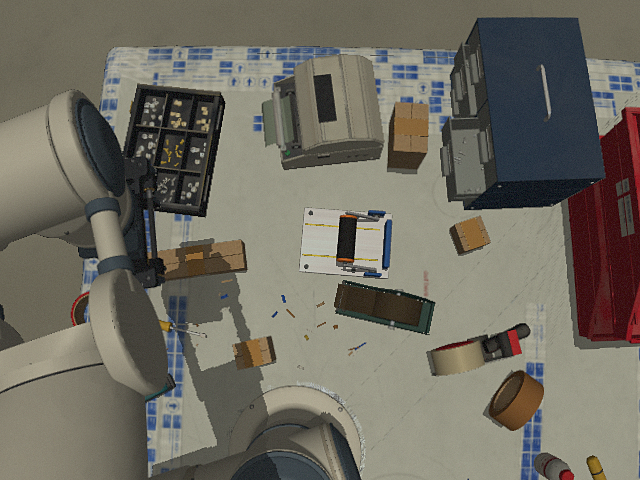

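```bash
python3 - <<'E'
from h import *
c=arm.get_calibration("wrist"); im=cv2.imread("pics/w1.png"); h=cv2.cvtColor(im,cv2.COLOR_BGR2HSV)
m=cv2.inRange(h,(5,60,40),(22,255,255)); r=np.zeros_like(m); r[85:290,270:360]=m[85:290,270:360]
r=cv2.morphologyEx(r,cv2.MORPH_OPEN,np.ones((5,5)))
r=cv2.morphologyEx(r,cv2.MORPH_CLOSE,np.ones((7,7)))
k=max(cv2.findContours(r,0,2)[0],key=cv2.contourArea)
P=onplane(k.reshape(-1,2),c,.045)[:,:2]
print("carton",cv2.boundingRect(k),cv2.minAreaRect((P*1000).astype(np.float32)))
t=cv2.imread("pics/top1.png"); ct=arm.get_calibration("top"); ht=cv2.cvtColor(t,cv2.COLOR_BGR2HSV)
y=cv2.inRange(ht,(20,90,120),(35,255,255)); 
for r0,r1 in((218,240),(248,268)):
    ys,xs=np.nonzero(y[r0:r1,298:345]); W=onplane(np.c_[xs+298,ys+r0],ct,.008)
    v=cv2.fitLine((W[:,:2]*1000).astype(np.float32),cv2.DIST_HUBER,0,.01,.01).ravel(); print("line",len(xs),v)
p=cv2.inRange(ht,(0,0,200),(179,50,255)); q=np.zeros_like(p); q[200:285,295:400]=p[200:285,295:400]
for row in(215,235,245,265): 
    xs=np.nonzero(q[row])[0]; print(row,xs.min(),xs.max(),onplane([[xs.min()-.5,row]],ct,.008).round(4))
for col in(306,315,325):
    ys=np.nonzero(q[:,col])[0]; print(col,onplane([[col,ys.min()-.5],[col,ys.max()+.5]],ct,.008).round(4).tolist())
b=cv2.inRange(ht,(100,130,60),(120,255,255)); ys,xs=np.nonzero(b[222:265,380:398]); print("stop",xs.min()+380,onplane([[xs.min()+380,243]],ct,.045))
cv2.imwrite("pics/jig.png",cv2.resize(t[195:290,290:405],None,fx=5,fy=5,interpolation=cv2.INTER_CUBIC))
E
```

```text
carton (287, 99, 56, 177) ((387.5893249511719, 215.28857421875), (61.20106887817383, 198.20169067382812), 9.034698486328125)
line 54 [ 5.4853506e-02  9.9849439e-01  4.7542017e+02 -4.2501209e+01]
line 53 [ 5.8115575e-02  9.9830985e-01  4.0924274e+02 -4.2259708e+01]
215 385 385 [[ 0.5    -0.1779  0.008 ]]
235 337 383 [[ 0.454  -0.0754  0.008 ]]
245 336 336 [[ 0.4323 -0.0737  0.008 ]]Traceback (most recent call last):
  File "<stdin>", line 16, in <module>
    return umr_minimum(a, axis, None, out, keepdims, initial, where)
ValueError: zero-size array to reduction operation minimum which has no identity
```

```bash
python3 - <<'E'
from h import *
t=cv2.imread("pics/top1.png"); cv2.imwrite("pics/jig.png",cv2.resize(t[195:290,290:405],None,fx=6,fy=6,interpolation=cv2.INTER_CUBIC))
# grasp carton 40 mm behind its middle
d=np.array([np.cos(np.radians(-80.97)),np.sin(np.radians(-80.97))]); g=np.array([.3876,.2153])-.04*d
R=rot(9.03)
arm.move_to(np.r_[g,.10],R); arm.move_l(np.r_[g,.008],feed=.12)
print(arm.current_force().round(1)); arm.grip(.03)
print(arm.current_width(),arm.current_grasp_force(),arm.current_ee_pos())
arm.move_l(np.r_[g,.10],feed=.15); print(arm.current_force().round(2),arm.current_torque().round(2),arm.current_width())
snap("scene","s2"); print(arm.current_t())
E
```

```text
[-1.   0.1 -0.1]
0.05949264060417742 29.99538481235504 [0.38139272 0.25484152 0.00815112]
[-0.17  0.17 -2.15] [ 0.09 -0.06  0.05] 0.05987311954849411
7.0917
```

View pics/jig.png

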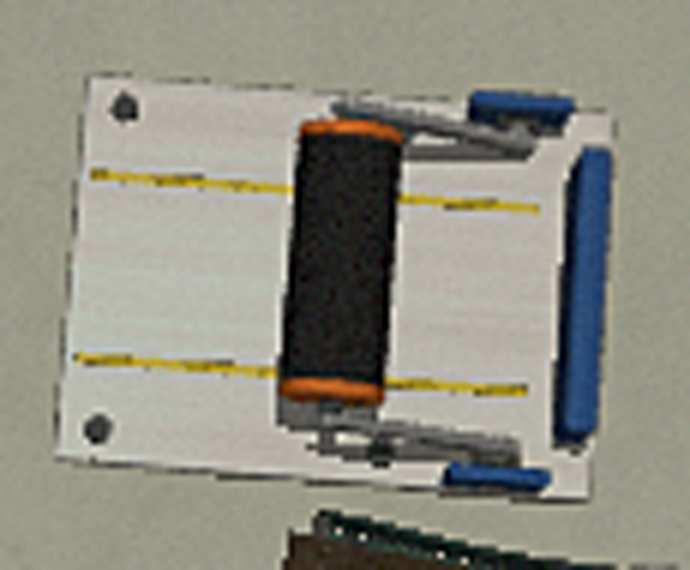

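View pics/s2.png

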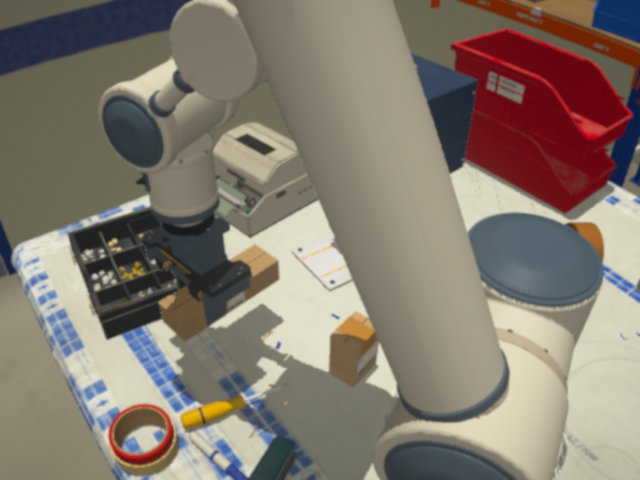

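```bash
cat > jig.py <<'E'
from h import *
ct=arm.get_calibration("top")
px=(np.array([[88,75],[612,112],[588,500],[57,460],[92,174],[75,357],[540,209],[527,391]])+.5)/6-.5+[290,195]
W=onplane(px,ct,.008)[:,:2]; w=W[:4]
j=np.array([[-.1,.07],[.09,.07],[.09,-.07],[-.1,-.07]])
a,b=j-j.mean(0),w-w.mean(0); U,_,Vt=np.linalg.svd(a.T@b); R2=(U@Vt).T
o=w.mean(0)-R2@j.mean(0); yaw=np.degrees(np.arctan2(R2[1,0],R2[0,0])); ux=R2[:,0]; uy=R2[:,1]
def J(x,y=0): return o+R2@np.array([x,y])
RJ=rot(yaw+90)
E
python3 - <<'E'
from jig import *
print(o,yaw,np.linalg.det(R2)); print(((w-o)@R2).round(4).tolist(), ((W[4:]-o)@R2).round(4).tolist())
arm.move_l(np.r_[J(-.190),.10],RJ,feed=.15)
arm.move_l(np.r_[J(-.190),.030],feed=.12)
f0=arm.current_force()
for z in np.arange(.022,.0139,-.002):
    arm.move_l(np.r_[J(-.190),z],feed=.03); f=arm.current_force()-f0; print(round(z,3),f.round(2),arm.current_torque().round(2))
    if f[2]>1.0: break
snap("top","t3"); snap("scene","s3")
t=cv2.imread("pics/t3.png"); cv2.imwrite("pics/t3c.png",cv2.resize(t[180:310,180:410],None,fx=3.4,fy=3.4,interpolation=cv2.INTER_CUBIC))
print(arm.current_t(),arm.current_width())
E
```

```text
[ 0.43887957 -0.10017583] -92.97368381677069 1.0000000000000009
[[-0.0994, 0.0696], [0.0895, 0.07], [0.0887, -0.0699], [-0.0989, -0.0697]] [[-0.0949, 0.0335], [-0.0956, -0.0327], [0.0657, 0.0328], [0.0649, -0.0329]]
0.022 [-0.09 -1.22 -0.52] [ 0.06 -0.1  -0.03]
0.02 [-0.26 -0.06 -0.48] [ 0.01 -0.13  0.01]
0.018 [-0.48  0.68 -0.94] [ 0.01 -0.08 -0.06]
0.016 [-0.71  1.3  -0.78] [ 0.   -0.14  0.08]
0.014 [0.67 1.23 2.19] [ 0.08 -0.26  0.02]
10.6833 0.05988721321541746
```

View pics/t3c.png

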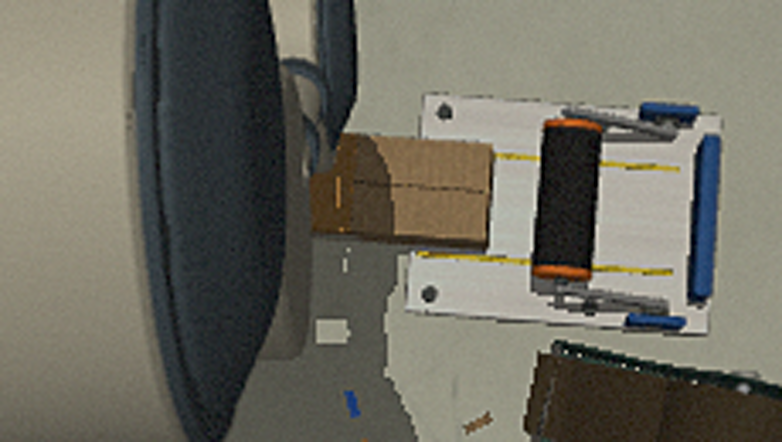

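```bash
python3 - <<'E'
from jig import *
q=(np.array([[493,144],[488,238]])+.5)/3.4-.5+[180,180]
print("front corners",((onplane(q,ct,.053)[:,:2]-o)@R2).round(4).tolist())
f0=arm.current_force(); home=None
for x in list(np.arange(-.180,-.0749,.015))+list(np.arange(-.072,-.0559,.002)):
    arm.move_l(np.r_[J(x),.015],feed=.06 if x<-.0749 else .03); F=arm.current_force(); f=F-f0
    push=-f[:2]@ux; print(round(x,3),"push",push.round(1),"lat",(f[:2]@uy).round(1),"z",f[2].round(1),"w",round(arm.current_width(),4))
    if np.linalg.norm(F)>45 or (x>-.0749 and push>18): break
snap("top","t4")
t=cv2.imread("pics/t4.png"); cv2.imwrite("pics/t4c.png",cv2.resize(t[180:310,180:410],None,fx=3.4,fy=3.4,interpolation=cv2.INTER_CUBIC))
print(arm.current_t(),((arm.current_ee_pos()[:2]-o)@R2).round(4))
E
```

```text
front corners [[-0.052, 0.0315], [-0.0507, -0.0261]]
-0.18 push -0.4 lat -0.3 z -2.9 w 0.0599
-0.165 push -0.6 lat -0.6 z -2.8 w 0.0596
-0.15 push 2.8 lat -0.4 z -5.5 w 0.0599
-0.135 push -4.6 lat -0.8 z 5.0 w 0.0599
-0.12 push -2.6 lat -3.1 z 13.9 w 0.0601
-0.105 push -2.3 lat -3.5 z 14.5 w 0.0598
-0.09 push -3.0 lat -3.6 z 15.5 w 0.0599
-0.075 push -2.8 lat -5.0 z 16.2 w 0.06
-0.072 push 3.5 lat -3.9 z 15.3 w 0.06
-0.07 push 9.0 lat -4.2 z 16.7 w 0.0597
-0.068 push 8.6 lat -3.4 z 16.5 w 0.0599
-0.066 push 11.5 lat -2.6 z 16.8 w 0.0598
-0.064 push 11.3 lat -2.9 z 16.3 w 0.0596
-0.062 push 10.3 lat -3.8 z 16.5 w 0.0599
-0.06 push 24.1 lat 0.3 z 12.4 w 0.0599
15.6 [-0.0615 -0.0002]
```

View pics/t4c.png

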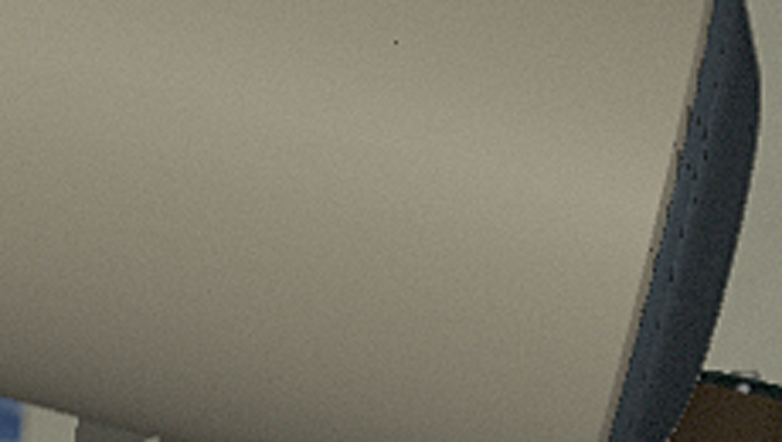

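```bash
python3 - <<'E'
from jig import *
arm.grip(.091); print(arm.current_width(),arm.current_force().round(1))
p=arm.current_ee_pos(); arm.move_l([p[0],p[1],.20],feed=.15)
arm.move_l(np.r_[J(-.33),.30],feed=.3); arm.sleep(.3)
t,_=snap("top","t5"); cv2.imwrite("pics/t5c.png",cv2.resize(t[180:310,210:410],None,fx=4,fy=4,interpolation=cv2.INTER_CUBIC))
snap("wrist","w5"); print(arm.current_t())
E
```

```text
0.09124871559981271 [-0.8 -0.2 -0.4]
19.1417
```

View pics/t5c.png

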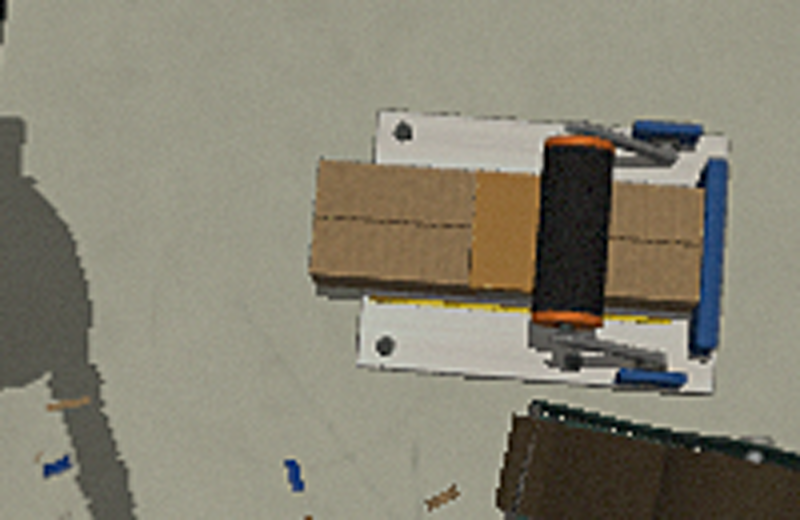

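The carton lies in the lane under the roller, with its front end (703,245 in the crop) at the blue stop. I'll check the numbers before handing in.

```bash
python3 - <<'E'
from jig import *
q=(np.array([[319,159],[310,274],[704,186],[699,301]])+.5)/4-.5+[210,180]
C=(onplane(q,ct,.053)[:,:2]-o)@R2; print(C.round(4).tolist(),C.mean(0).round(4))
s=(np.array([[707,160],[693,350]])+.5)/4-.5+[210,180]
print("stop left edge",((onplane(s,ct,.045)[:,:2]-o)@R2).round(4).tolist())
E
```

```text
[[-0.1251, 0.0316], [-0.1245, -0.0285], [0.0739, 0.0322], [0.0747, -0.0276]] [-0.0253  0.0019]
stop left edge [[0.0754, 0.0476], [0.0739, -0.052]]
```

Its middle is at x = -25.3 mm and y = 2 mm, square to the lane, so it is home.

```bash
python3 -c "
from rig import arm
print(arm.sign_off())"
```

```text
the job is handed in; nothing more can be done
None
```

The long carton is home against the blue end stop with the roller down on it, about 2 mm off the lane's centre line; the arm is clear, the tiny carton was not approached, and the job was handed in at about 19 s.

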